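# Snug an adjustable wrench on the gas outlet's cap nut and tighten it

### The arm

A 6-joint arm with a two-finger parallel gripper is mounted at the origin on the work surface. World frame = base frame: x ahead of the robot, y to its left, z up, the work surface at z = 0. Lengths are in m, angles in degrees, forces in N, time in s.
With the tool pointing down it reaches from about 0.275 to 0.725 m from the base axis. Payload 5.6 kg.
Tool frame: the origin (TCP) lies on the centre line of the jaws, within the pads' length; the fingertips stand ahead of it and the grasp point (between the pads) lies 5 mm behind it (robot.tip_extent is the z of the fingertips in the tool frame, in m); z points along the fingers, y is the line along which they close (so a half turn about z gives the same grasp; the last joint's range is limited). The gripper opens to 85 mm and grips with 20 to 120 N. Pads are 22 mm wide; open, the fingers measure 114 mm over their backs; the gripper's body (76 mm by 85 mm) begins 54 mm behind the grasp point. The pads swing forward as they close: fully open they stand 13 mm farther back than shut.
Start: joints at [91.02, 14.616, 6.199, 0, -81.583, -16.306], TCP at [0.145, 0.531, 0.245] pointing down, gripper open.
Joint ranges: [-168.99, 168.99], [-69.2, 112.95], [-62.41, 85.93], [-164.36, 98.24], [-168.68, -3.75], [-174.98, 174.98]. Speed limits (degrees/s): [147.25, 147.25, 180, 180, 180, 180].

### API

Orientations are given as a 3x3 rotation matrix whose columns are the frame's x, y, z axes.
In Python, from rig import monitor, imaging, robot gives the robot as it stands.
- The arm moves only by the tool move_arm, never from a script. Its argument "increments" is a list of rows, each an object with "translation": the shift along the world's x, y, z each as a share of 3 cm, from -1 to 1, a list of three; "spin": the turn about the world's z as a share of 5 degrees, from -1 to 1; "gripper": the closure, from 0 (fully open) to 1 (shut). A call has 1 to 8 rows; each row shifts and turns the commanded pose from where the row before left it; what a row does not reach is not made up. A row lasts 1/8 s, in which the tool goes at most 62.5 mm and 10.7 degrees, less where a joint would pass 70% of its speed; a pose out of reach is approached as far as the arm can. A call with a number of a shift or a turn outside -1 to 1 is refused whole. A call with a gripper value outside its range is refused whole. The fingers move at their own pace and stop on an object; "squeeze" is the grip in N (left out, the last holds). Time passes only in rows, so rows that do not move let the fingers close. It gives the time, the measured TCP pose, the force and the opening at its end, in the units of the state.
- monitor.read_state(): the state, without advancing time (a new reading comes with each control period).
- imaging.snapshot(name): name is "scene" or "top" or "wrist"; returns a dict with "frame" (420x560x3 uint8, blue, green, red), "range_z" (420x560 float32, m along the optical axis (not along the pixel's ray), 0 where there is no reading), "K" (3x3 intrinsics, pixels), "k1" (the pictures are not rectified: a ray, as slopes to the right and down, at radius r is drawn at 1 + k1 r^2 times it, then the intrinsics apply), "world_from_camera" (4x4, takes a point from camera to world coordinates); the wrist camera has in their place "tool_from_camera" (4x4, takes a point from camera to tool coordinates, whose origin is the TCP and whose axes are the flange's). Camera axes: x right, y down, z forward; pixel columns grow to the right and rows downward; lengths in m; the calibration is good to about 2 mm. A picture is of the moment at which its call begins: read the wrist's pose just before it.
- robot.job_done(): hands the job in, once; it reports no verdict.
The state is a dict: "t": time; "qpos": joint angles; "qvel": joint speeds; "joint_efforts": joint torques, N m; "ee_pos": TCP position; "eef_rot": TCP orientation; "ft_force": force on the tool from outside, world axes, zero at the start; "torque": the same for the moment, N m; "finger_gap": opening from 0.0 (shut) to 1.0 (fully open).
Only numpy, scipy, OpenCV 4.12 (cv2) and the standard library are available. Lean on these libraries where they do the work, as an engineer would, in place of code of your own. Each camera call takes 0.05 s, during which the arm holds its last target. There are 200 camera calls.

### The job

An adjustable wrench has been set on the cap nut of the bench gas outlet with its jaw too wide. Roll the wrench's worm until the jaw is snug on the nut, and only then push the handle clockwise (seen from above) by about 45 degrees, an eighth of a turn, to tighten the cap. Leave the other things on the bench where they are.

Things in the scene. Friction and masses are not known exactly. Their poses are not given: they have to be found in the camera images.
- worm_top (a point): Top, 101 mm above the bench, of the worm: knurled steel roller, 24 mm diameter, 24 mm long, level across the wrench head, 10 mm proud of head, jaws and nut. x: along the wrench from handle to nut; y: the worm's axis; z up. Nut axis 44 mm along +x. Wrench and nut give up to 6 mm downward on a springy seal (2 to 5.6 N). Shut fingertips pressed 3 to 5 mm down and drawn along +x roll it by friction to close the jaw.
- worm (a joint): Roll of the worm, rad: 0 = jaw open (10 mm gap at the nut), 4.0 = jaw snug on the nut, end of travel; 1 rad closes it by 2.5 mm and takes 12 mm of fingertip travel across the worm's top. Starts at 0.8 to 2.2, stays where left. Lift, go back and repeat strokes as needed; rolling on once snug only slips, harmless. Rubbing away from the nut opens the jaw.
- handle (a point): Centre of the handle's section, 165 mm from the nut's vertical axis, 83 mm above the bench. The handle is a level steel bar 26 mm wide and 14 mm thick, free in the air from 75 mm before this point to 63 mm beyond it. x runs along the wrench towards the nut, y level across the handle, z up. Turning clockwise from above moves this point towards its +y. Can be pushed or pinched.
- turn (a joint): How far the wrench and nut have been turned clockwise as seen from above, rad: 0 at the start, about 0.79 wanted. Stiff (0.5 N m, so about 3 N at the handle point); it stays where it is left. Hard stops at -0.3 and 1.2.
- spare_wrench: Bystander: a smaller loose adjustable wrench lying flat on the bench, 148 mm long, 10 mm thick, not on any nut. Origin under its middle.
- bottle: Bystander: a clear jar, 66 mm across and 130 mm high, white cap. Origin at the centre of its underside.
- rack: Bystander: a loose blue tube rack, 80 by 130 mm and 43 mm high. Origin at the centre of its underside.

How it is judged:
By the outcome, as a careful person would: the job done as asked, in the order asked, and still so for the second after the job is handed in, with the robot touching nothing.
It also fails if it takes over 45 s, if anything falls off the work surface, if the arm or the gripper's body presses on something with over 40 N, if the wrist force passes 120 N, or if a joint passes its speed limit or range.

## Working session

There is one attempt and no reset: what is moved stays moved. The work goes in short steps, Python scripts to look and compute and a tool call to move; the robot and the scene stay as the last step left them, time stands still between calls to the robot, and variables do not carry over. Pictures are saved under pics/ and viewed, on a budget of 10 in all, crops included, one or two more only if the job needs it, and the job is handed in when it is done.

Besides the shell and the picture viewer there is one more tool, called after "Call:" by a JSON object that holds its "api" and its "payload", one argument or row to a line. move_arm: Moves the arm, as the interface text tells. Shift numbers are shares of 3 cm and turn numbers shares of 5 degrees, none past 1 either way. Its arguments: {"type":"object","properties":{"increments":{"type":"array"},"squeeze":{"type":"number"}},"required":["increments"]}

```bash
mkdir -p pics
cat > h.py <<'E'
import numpy as np, cv2
from rig import monitor, imaging, robot
def save(n,f):
    s=imaging.snapshot(n); cv2.imwrite(f'pics/{f}.png',s['frame']); np.savez(f'pics/{f}.npz',**{k:np.array(v) for k,v in s.items()}); return s
def pts(s,uv,z=None):
    """pixels -> world; by depth, or by plane z"""
    uv=np.array(uv,float).reshape(-1,2); K=np.array(s['K']); k1=float(s['k1'])
    d=np.array([k1,0,0,0,0.]); n=cv2.undistortPoints(uv[:,None],K,d)[:,0]
    T=np.array(s['world_from_camera']); r=np.c_[n,np.ones(len(n))]@T[:3,:3].T; o=T[:3,3]
    if z is None:
        D=s['range_z'][uv[:,1].round().astype(int),uv[:,0].round().astype(int)]
        return o+r*D[:,None]
    return o+r*((z-o[2])/r[:,2])[:,None]
def st():
    s=monitor.read_state(); 
    for k in ('t','qpos','ee_pos','ft_force','finger_gap'): print(k,np.round(s[k],4))
    print(np.round(s['eef_rot'],3)); return s
E
python3 - <<'E'
from h import *
st(); print(robot.tip_extent)
a=save('top','t0'); b=save('scene','s0')
cv2.imwrite('pics/both.png',cv2.resize(a['frame'],(800,600)))
print(a['world_from_camera'],b['world_from_camera'],a['K'],a['k1'])
E
```

```text
t 0.0
qpos [ 9.10202e+01  1.46529e+01  6.13040e+00 -2.64000e-02 -8.15824e+01
 -1.63065e+01]
ee_pos [0.1448 0.5301 0.2444]
ft_force [0.7286 0.2967 0.6263]
finger_gap 0.9981
[[ 0.965 -0.264 -0.   ]
 [-0.264 -0.965 -0.002]
 [ 0.     0.002 -1.   ]]
0.014
[[-0.01450649 -0.99533382  0.09539468  0.46426012]
 [-0.99975389  0.0160398   0.01532622 -0.01972409]
 [-0.01678482 -0.09514887 -0.99532154  1.06011625]
 [ 0.          0.          0.          1.        ]] [[-0.08123382  0.77876408 -0.62203503  1.42048749]
 [ 0.99667314  0.0676106  -0.04551329  0.0605714 ]
 [ 0.00661205 -0.62366282 -0.78166551  1.16107173]
 [ 0.          0.          0.          1.        ]] [[383.35601539   0.         281.81208595]
 [  0.         383.35601539 210.78710789]
 [  0.           0.           1.        ]] -0.0477631034819428
```

View pics/both.png

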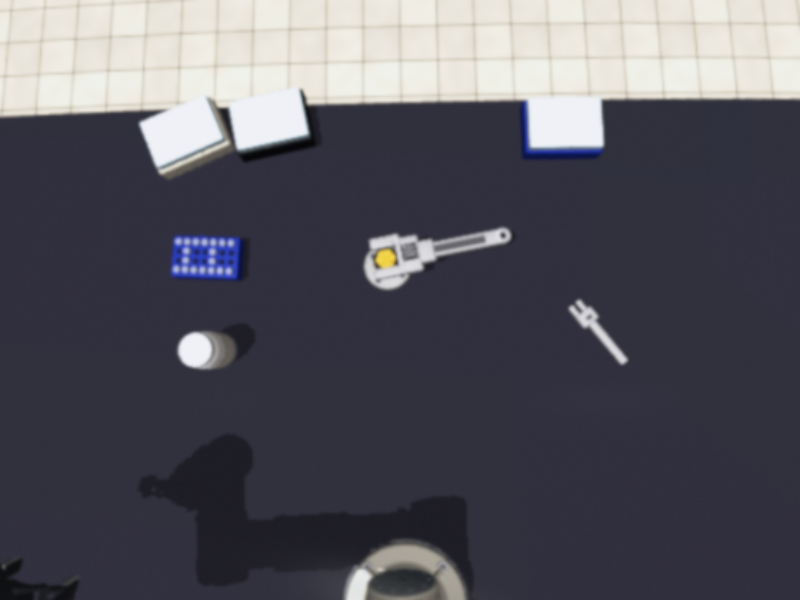

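View pics/s0.png

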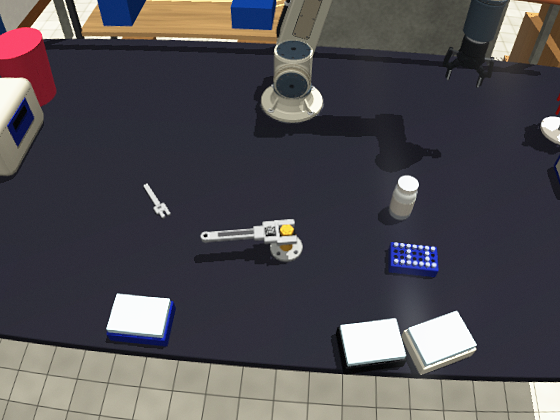

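```bash
cat > a.py <<'E'
from h import *
def L(f): return dict(np.load(f'pics/{f}.npz'))
a,b=L('t0'),L('s0')
for s,n,roi in((a,'top',(250,150,370,205)),(b,'scene',(190,205,310,265))):
    f=s['frame']; h=cv2.cvtColor(f,cv2.COLOR_BGR2HSV); x0,y0,x1,y1=roi
    m=np.zeros(f.shape[:2],bool); m[y0:y1,x0:x1]=1
    ye=m&(h[...,0]>15)&(h[...,0]<35)&(h[...,1]>150)&(h[...,2]>150)
    v,u=np.nonzero(ye); c=[u.mean(),v.mean()]
    print(n,'nut',c,len(u),pts(s,c,.091),pts(s,c))
    # steel by height from depth
    vv,uu=np.nonzero(m); P=pts(s,np.c_[uu,vv]); k=(P[:,2]>.07)&(P[:,2]<.12); Q=P[k]
    print(len(Q),np.percentile(Q[:,2],[5,25,50,75,95,99]))
    N=pts(s,c,.091)[0]; d=np.linalg.norm((Q-N)[:,:2],axis=1)
    H=Q[(d>.1)&(d<.22)]; mu=H.mean(0); w,V=np.linalg.eigh(np.cov((H-mu)[:,:2].T)); print('handle',mu,'dir',V[:,1],'maxd',d.max(), w**.5)
    ax=N[:2]-mu[:2]; ax/=np.linalg.norm(ax); print('axis nut-handle',ax,np.degrees(np.arctan2(ax[1],ax[0])))
    hi=Q[Q[:,2]>np.percentile(Q[:,2],98)]; print('highest',hi.mean(0)); print('worm pred',N[:2]-.044*ax,'handle pred',N[:2]-.165*ax)
c1=cv2.resize(a['frame'][150:205,250:370],(800,366),interpolation=cv2.INTER_CUBIC)
cv2.imwrite('pics/c1.png',c1)
E
python3 a.py
```

```text
top nut [np.float64(269.47727272727275), np.float64(180.3560606060606)] 132 [[0.63595137 0.02565961 0.091     ]] [[0.63649915 0.02580441 0.08790803]]
1612 [0.08032637 0.08871776 0.09029596 0.09176199 0.09524483 0.10121151]
handle [ 0.66412672 -0.13144221  0.08949038] dir [-0.1826271   0.98318225] maxd 0.22662408386780206 [0.00785191 0.03467404]
axis nut-handle [-0.17652803  0.98429561] 100.16759211122213
highest [ 0.64822628 -0.01722653  0.10097849]
worm pred [ 0.6437186 -0.0176494] handle pred [ 0.66507849 -0.13674916]
scene nut [np.float64(286.5), np.float64(229.47368421052633)] 114 [[0.63633776 0.02644758 0.091     ]] [[0.63558984 0.02641503 0.08997938]]
1434 [0.08029243 0.08876097 0.09125769 0.09302936 0.09648405 0.10223986]
handle [ 0.66651697 -0.13075125  0.0896144 ] dir [-0.1724771   0.98501353] maxd 0.22678466127874736 [0.00810914 0.03476477]
axis nut-handle [-0.18853816  0.98206586] 100.86748506628182
highest [ 0.64730632 -0.01852831  0.10260751]
worm pred [ 0.64463343 -0.01676332] handle pred [ 0.66744655 -0.13559329]
```

View pics/c1.png

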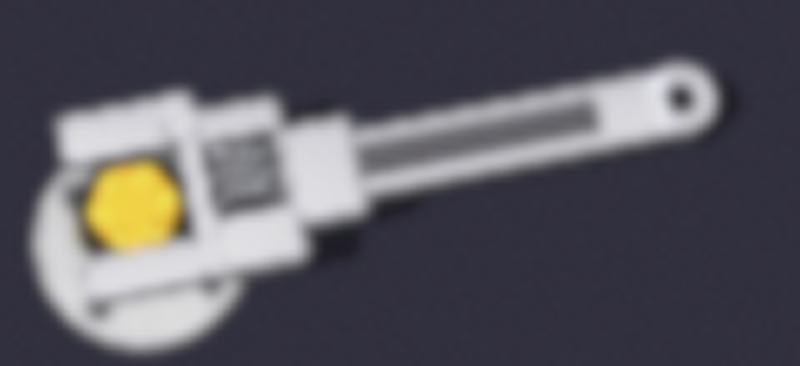

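Call:
{"api": "move_arm", "payload": {
  "increments": [
    {"translation": [0.9,-1,0],"spin": 1,"gripper": 1},
    {"translation": [0.9,-1,0],"spin": 1,"gripper": 1},
    {"translation": [0.9,-1,0],"spin": 1,"gripper": 1},
    {"translation": [0.9,-1,0],"spin": 1,"gripper": 1},
    {"translation": [0.9,-1,0],"spin": 1,"gripper": 1},
    {"translation": [0.9,-1,0],"spin": 0.15,"gripper": 1},
    {"translation": [0.9,-1,0],"spin": 0,"gripper": 1},
    {"translation": [0.9,-1,0],"spin": 0,"gripper": 1}
  ]
}}

```text
t: 1.1
ee_pos: [0.3615, 0.2893, 0.245]
eef_rot: [[0.983, 0.182, -0.001], [0.182, -0.983, -0.0], [-0.001, 0.0, -1.0]]
ft_force: [0.2, 0.3, -0.1]
finger_gap: -0.002
```

```bash
python3 -c "
from h import *
st()"
```

```text
t 1.1
qpos [ 5.81416e+01  4.72020e+00 -5.92290e+00 -1.32000e-02 -7.93932e+01
  4.23343e+01]
ee_pos [0.3615 0.2893 0.245 ]
ft_force [ 0.1863  0.3151 -0.051 ]
finger_gap -0.0017
[[ 0.983  0.182 -0.001]
 [ 0.182 -0.983 -0.   ]
 [-0.001  0.    -1.   ]]
```

Call:
{"api": "move_arm", "payload": {
  "increments": [
    {"translation": [0.9,-1,0],"spin": 0,"gripper": 1},
    {"translation": [0.9,-1,0],"spin": 0,"gripper": 1},
    {"translation": [0.9,-1,0],"spin": 0,"gripper": 1},
    {"translation": [0.9,-1,0],"spin": 0,"gripper": 1},
    {"translation": [0.9,-1,0],"spin": 0,"gripper": 1},
    {"translation": [0.9,-1,0],"spin": 0,"gripper": 1},
    {"translation": [0.9,-1,-0.4],"spin": 0,"gripper": 1},
    {"translation": [0.9,-1,-0.4],"spin": 0,"gripper": 1}
  ]
}}

```text
t: 2.1
ee_pos: [0.5776, 0.0495, 0.2205]
eef_rot: [[0.983, 0.182, -0.001], [0.182, -0.983, 0.0], [-0.001, -0.0, -1.0]]
ft_force: [0.7, 0.5, 0.4]
finger_gap: 0.002
```

Call:
{"api": "move_arm", "payload": {
  "increments": [
    {"translation": [0.8,-0.9,-0.4],"spin": 0,"gripper": 1},
    {"translation": [0.8,-0.9,-0.4],"spin": 0,"gripper": 1},
    {"translation": [0.7,-0.9,0],"spin": 0,"gripper": 1},
    {"translation": [0,0,0],"spin": 0,"gripper": 1}
  ]
}}

```text
t: 2.6
ee_pos: [0.6464, -0.0323, 0.1955]
eef_rot: [[0.984, 0.179, -0.002], [0.179, -0.984, -0.001], [-0.003, 0.0, -1.0]]
ft_force: [-0.0, -0.5, 0.1]
finger_gap: 0.003
```

Run:
```python
from h import *
S=st(); s=save('wrist','w1'); cv2.imwrite('pics/w1b.png',cv2.resize(s['frame'],(784,588)))
print(s['tool_from_camera'])
np.savez('pics/w1p.npz',p=S['ee_pos'],R=S['eef_rot'])
```

```text
t 2.6
qpos [ 1.09414e+01  2.67814e+01  1.68088e+01  3.80000e-03 -8.01734e+01
  8.93626e+01]
ee_pos [ 0.6464 -0.0323  0.1955]
ft_force [-0.0293 -0.5265  0.1048]
finger_gap 0.0033
[[ 0.984  0.179 -0.002]
 [ 0.179 -0.984 -0.001]
 [-0.003  0.    -1.   ]]
[[ 1.69314456e-04 -9.65383765e-01 -2.60833581e-01  6.41337798e-02]
 [ 9.99998415e-01  6.25756566e-04 -1.66689059e-03  8.28407908e-05]
 [ 1.77240744e-03 -2.60832886e-01  9.65382341e-01 -1.29335680e-01]
 [ 0.00000000e+00  0.00000000e+00  0.00000000e+00  1.00000000e+00]]
```

View pics/w1b.png

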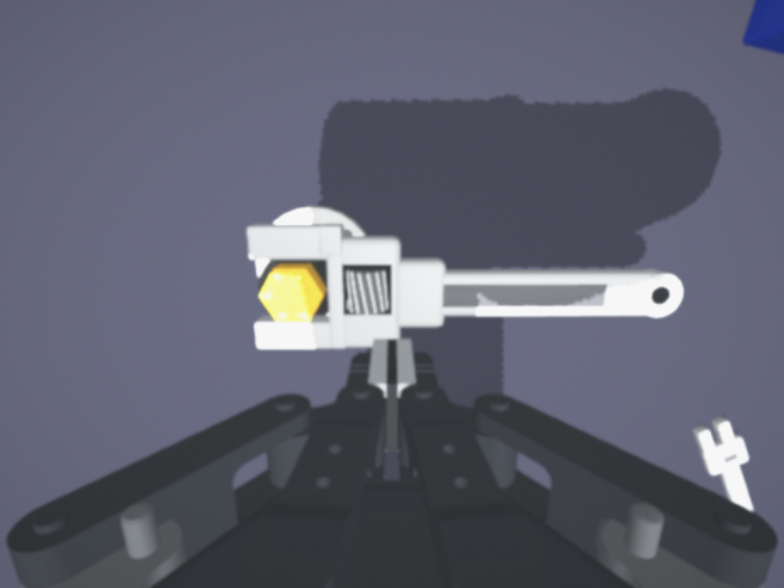

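```bash
cat >> h.py <<'E'
def wristify(s,p,R):
    T=np.eye(4); T[:3,:3]=R; T[:3,3]=p; s=dict(s); s['world_from_camera']=T@np.array(s['tool_from_camera']); return s
E
python3 - <<'E'
from h import *
s=dict(np.load('pics/w1.npz')); q=np.load('pics/w1p.npz'); s=wristify(s,q['p'],q['R'])
worm=pts(s,[[367/1.4,291/1.4]],.10)[0]; nut=pts(s,[[291/1.4,293/1.4]],.091)[0]; hole=pts(s,[[661/1.4,295/1.4]],.09)[0]
jaw=pts(s,[[300/1.4,257/1.4],[300/1.4,322/1.4]],.091)
print(worm,nut,hole,pts(s,[[367/1.4,291/1.4]]),np.linalg.norm(jaw[0]-jaw[1]))
d=nut-hole; print(np.degrees(np.arctan2(d[1],d[0])),np.linalg.norm(d),np.linalg.norm((nut-worm)[:2]))
t=dict(np.load('pics/t0.npz')); print(pts(t,[[286.75,175.8]],.1))
E
```

```text
[ 0.64646169 -0.01828103  0.1       ] [0.63486773 0.02478902 0.091     ] [ 0.67212186 -0.18782447  0.09      ] [[ 0.64692394 -0.01829989  0.10163998]] 0.03884561233478004
99.93847582124873 0.21585496589890568 0.04460323801059862
[[ 0.64530312 -0.01877167  0.1       ]]
```

Call:
{"api": "move_arm", "payload": {
  "increments": [
    {"translation": [0.1,0,-1],"spin": 0,"gripper": 1},
    {"translation": [0,0,-1],"spin": 0,"gripper": 1},
    {"translation": [0,0,-0.6],"spin": 0,"gripper": 1},
    {"translation": [0,0,0],"spin": 0,"gripper": 1},
    {"translation": [0,0,0],"spin": 0,"gripper": 1}
  ]
}}

```text
t: 3.28
ee_pos: [0.6494, -0.03, 0.1206]
eef_rot: [[0.983, 0.182, 0.002], [0.182, -0.983, -0.0], [0.002, 0.0, -1.0]]
ft_force: [-0.5, -0.4, 1.0]
finger_gap: 0.002
```

Call:
{"api": "move_arm", "payload": {
  "increments": [
    {"translation": [0,-0.07,-0.16],"spin": 0,"gripper": 1},
    {"translation": [0,0,-0.16],"spin": 0,"gripper": 1},
    {"translation": [0,0,0],"spin": 0,"gripper": 1},
    {"translation": [-0.04,0.2,0],"spin": 0,"gripper": 1},
    {"translation": [-0.04,0.2,0],"spin": 0,"gripper": 1}
  ]
}}

```text
t: 3.9
ee_pos: [0.647, -0.0205, 0.1106]
eef_rot: [[0.983, 0.181, 0.002], [0.181, -0.983, -0.0], [0.002, 0.0, -1.0]]
ft_force: [1.7, -1.1, 4.4]
finger_gap: 0.003
```

Call:
{"api": "move_arm", "payload": {
  "increments": [
    {"translation": [-0.04,0.2,0],"spin": 0,"gripper": 1},
    {"translation": [-0.04,0.2,0],"spin": 0,"gripper": 1},
    {"translation": [0,0,0],"spin": 0,"gripper": 1}
  ]
}}

```text
t: 4.28
ee_pos: [0.6442, -0.0074, 0.1097]
eef_rot: [[0.983, 0.182, 0.0], [0.182, -0.983, 0.001], [0.001, -0.001, -1.0]]
ft_force: [0.5, 1.8, 4.6]
finger_gap: 0.002
```

Call:
{"api": "move_arm", "payload": {
  "increments": [
    {"translation": [0,0,0.6],"spin": 0,"gripper": 1},
    {"translation": [0,0,1],"spin": 0,"gripper": 1},
    {"translation": [0.16,-0.87,1],"spin": 0,"gripper": 1},
    {"translation": [0,0,0],"spin": 0,"gripper": 1},
    {"translation": [0,0,0],"spin": 0,"gripper": 1}
  ]
}}

```text
t: 4.9
ee_pos: [0.648, -0.0342, 0.1859]
eef_rot: [[0.983, 0.181, -0.003], [0.181, -0.983, 0.001], [-0.003, -0.002, -1.0]]
ft_force: [-0.0, 0.8, -0.7]
finger_gap: -0.002
```

```bash
cat > jaw.py <<'E'
from h import *
import sys
n=sys.argv[1]
S=st(); s=wristify(save('wrist',n),S['ee_pos'],S['eef_rot'])
# rectify a top-down patch in the wrench frame at z=.091, 5 px/mm... nut centre at middle
ax=np.array([-.18,.984]); ay=np.array([-.984,-.18]); N=np.array([.6352,.0252])
g=np.arange(-80,80); X,Y=np.meshgrid(np.arange(-75,40,.25),np.arange(-45,45,.25))
W=np.c_[(N+X.reshape(-1,1)*ax/1000+Y.reshape(-1,1)*ay/1000),np.full(X.size,.091)]
T=np.linalg.inv(s['world_from_camera']); d=np.array([float(s['k1']),0,0,0,0])
uv,_=cv2.projectPoints(W,T[:3,:3],T[:3,3],np.array(s['K']),d); uv=uv.reshape(X.shape+(2,)).astype(np.float32)
o=cv2.remap(s['frame'],uv[...,0],uv[...,1],cv2.INTER_CUBIC); o=cv2.resize(o,None,fx=1.5,fy=1.5)
cv2.imwrite(f'pics/{n}_r.png',o); print(o.shape)
E
python3 jaw.py w2
```

```text
t 4.9
qpos [ 10.6931  27.2198  16.1414  -0.0937 -79.0934  89.7623]
ee_pos [ 0.648  -0.0342  0.1859]
ft_force [-0.0072  0.7558 -0.7421]
finger_gap -0.0023
[[ 0.983  0.181 -0.003]
 [ 0.181 -0.983  0.001]
 [-0.003 -0.002 -1.   ]]
(540, 690, 3)
```

View pics/w2_r.png

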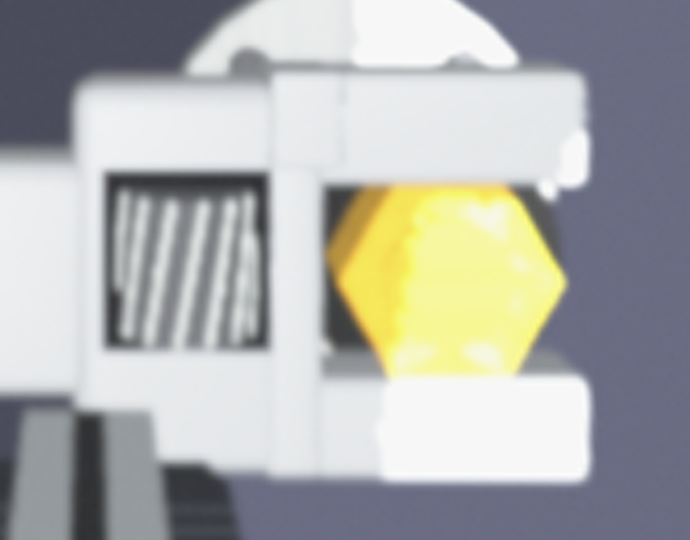

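Call:
{"api": "move_arm", "payload": {
  "increments": [
    {"translation": [0,0,-1],"spin": 0,"gripper": 1},
    {"translation": [0,0,-1],"spin": 0,"gripper": 1},
    {"translation": [0,0,-0.54],"spin": 0,"gripper": 1},
    {"translation": [0,0,0],"spin": 0,"gripper": 1},
    {"translation": [-0.04,0.23,0],"spin": 0,"gripper": 1},
    {"translation": [-0.04,0.23,0],"spin": 0,"gripper": 1},
    {"translation": [-0.04,0.23,0],"spin": 0,"gripper": 1},
    {"translation": [-0.04,0.23,0],"spin": 0,"gripper": 1}
  ]
}}

```text
t: 5.95
ee_pos: [0.6444, -0.0061, 0.1121]
eef_rot: [[0.983, 0.182, 0.001], [0.182, -0.983, 0.001], [0.001, -0.0, -1.0]]
ft_force: [-0.1, -0.9, 2.3]
finger_gap: -0.001
```

Call:
{"api": "move_arm", "payload": {
  "increments": [
    {"translation": [0,0,0],"spin": 0,"gripper": 1},
    {"translation": [0,0,0.6],"spin": 0,"gripper": 1},
    {"translation": [0,0,0.2],"spin": 0,"gripper": 1},
    {"translation": [0.16,-0.92,0],"spin": 0,"gripper": 1},
    {"translation": [0,0,0],"spin": 0,"gripper": 1},
    {"translation": [0,0,-0.4],"spin": 0,"gripper": 1},
    {"translation": [0,0,-0.4],"spin": 0,"gripper": 1},
    {"translation": [0,0,0],"spin": 0,"gripper": 1}
  ]
}}

```text
t: 6.95
ee_pos: [0.6483, -0.0345, 0.1099]
eef_rot: [[0.983, 0.182, -0.003], [0.182, -0.983, -0.001], [-0.003, 0.0, -1.0]]
ft_force: [-0.8, -0.9, -0.2]
finger_gap: 0.003
```

Call:
{"api": "move_arm", "payload": {
  "increments": [
    {"translation": [-0.04,0.23,0],"spin": 0,"gripper": 1},
    {"translation": [-0.04,0.23,0],"spin": 0,"gripper": 1},
    {"translation": [-0.04,0.23,0],"spin": 0,"gripper": 1},
    {"translation": [-0.04,0.23,0],"spin": 0,"gripper": 1},
    {"translation": [0,0,0],"spin": 0,"gripper": 1}
  ]
}}

```text
t: 7.58
ee_pos: [0.6441, -0.0055, 0.1115]
eef_rot: [[0.983, 0.183, 0.0], [0.183, -0.983, 0.001], [0.0, -0.001, -1.0]]
ft_force: [0.9, 2.1, 2.8]
finger_gap: 0.002
```

Call:
{"api": "move_arm", "payload": {
  "increments": [
    {"translation": [0,0,0.6],"spin": 0,"gripper": 1},
    {"translation": [0,0,1],"spin": 0,"gripper": 1},
    {"translation": [0.16,-0.92,1],"spin": 0,"gripper": 1},
    {"translation": [0,0,0],"spin": 0,"gripper": 1},
    {"translation": [0,0,0],"spin": 0,"gripper": 1}
  ]
}}

```text
t: 8.2
ee_pos: [0.6483, -0.0342, 0.1881]
eef_rot: [[0.983, 0.181, -0.002], [0.181, -0.983, 0.001], [-0.002, -0.001, -1.0]]
ft_force: [-0.6, -0.3, -0.6]
finger_gap: -0.001
```

```bash
python3 jaw.py w3
python3 - <<'E'
import re
src=open('jaw.py').read()
src=src.replace("S=st(); s=wristify(save('wrist',n),S['ee_pos'],S['eef_rot'])","q=np.load('pics/w1p.npz'); s=wristify(dict(np.load('pics/w1.npz')),q['p'],q['R'])").replace("n=sys.argv[1]","n='w1'")
import sys; sys.path.insert(0,'.'); exec(src)
I=[cv2.imread(f'pics/{k}_r.png')[30:500,60:620] for k in('w1','w2','w3')]
o=np.hstack([cv2.resize(i,(266,223*266//266)) for i in I]); 
o=np.hstack([i[:,250:515] for i in I]); cv2.imwrite('pics/cmp.png',o); print(o.shape)
E
```

```text
t 8.2
qpos [ 1.06954e+01  2.71656e+01  1.63719e+01 -8.45000e-02 -7.93237e+01
  8.97602e+01]
ee_pos [ 0.6483 -0.0342  0.1881]
ft_force [-0.6299 -0.3369 -0.6021]
finger_gap -0.0007
[[ 0.983  0.181 -0.002]
 [ 0.181 -0.983  0.001]
 [-0.002 -0.001 -1.   ]]
(540, 690, 3)
(540, 690, 3)
(470, 795, 3)
```

View pics/cmp.png

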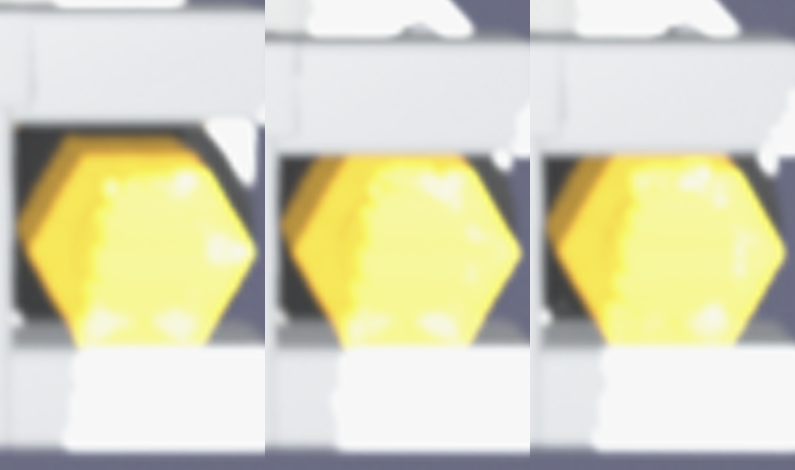

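```bash
cat > arc.py <<'E'
import numpy as np
N=np.array([.6352,.0252]);A=100.3
def p(th,off=.024,r=.125):
    a=np.radians(A-th); ax=np.array([np.cos(a),np.sin(a)]); ay=np.array([-ax[1],ax[0]]); return N-r*ax-off*ay
if __name__=='__main__':
    print('approach',p(0,.038),'contact',p(0))
    P=[p(0,.038)]+[p(t) for t in range(0,46,5)]
    for i,(a,b) in enumerate(zip(P,P[1:])): print(5*i,b.round(4),((b-a)/.03).round(2))
E
python3 arc.py
```

```text
approach [ 0.69493791 -0.09099115] contact [ 0.68116352 -0.09349438]
0 [ 0.6812 -0.0935] [-0.46 -0.08]
5 [ 0.6706 -0.097 ] [-0.35 -0.12]
10 [ 0.6599 -0.0997] [-0.36 -0.09]
15 [ 0.6489 -0.1013] [-0.37 -0.06]
20 [ 0.6378 -0.1021] [-0.37 -0.02]
25 [ 0.6267 -0.1018] [-0.37  0.01]
30 [ 0.6157 -0.1006] [-0.37  0.04]
35 [ 0.6048 -0.0984] [-0.36  0.07]
40 [ 0.5941 -0.0953] [-0.36  0.1 ]
45 [ 0.5838 -0.0912] [-0.34  0.13]
```

Call:
{"api": "move_arm", "payload": {
  "increments": [
    {"translation": [0.78,-0.94,0],"spin": 0,"gripper": 1},
    {"translation": [0.78,-0.95,0],"spin": 0,"gripper": 1},
    {"translation": [0,0,0],"spin": 0,"gripper": 1},
    {"translation": [0,0,-1],"spin": 0,"gripper": 1},
    {"translation": [0,0,-1],"spin": 0,"gripper": 1},
    {"translation": [0,0,-1],"spin": 0,"gripper": 1},
    {"translation": [0,0,-0.67],"spin": 0,"gripper": 1},
    {"translation": [0,0,0],"spin": 0,"gripper": 1}
  ]
}}

```text
t: 9.25
ee_pos: [0.6938, -0.0903, 0.0766]
eef_rot: [[0.983, 0.182, -0.006], [0.182, -0.983, 0.0], [-0.006, -0.001, -1.0]]
ft_force: [-0.4, -0.1, 0.2]
finger_gap: -0.002
```

Call:
{"api": "move_arm", "payload": {
  "increments": [
    {"translation": [-0.46,-0.08,0],"spin": 0,"gripper": 1},
    {"translation": [-0.35,-0.12,0],"spin": -1,"gripper": 1},
    {"translation": [-0.36,-0.09,0],"spin": -1,"gripper": 1},
    {"translation": [-0.37,-0.06,0],"spin": -1,"gripper": 1},
    {"translation": [-0.37,-0.02,0],"spin": -1,"gripper": 1},
    {"translation": [-0.37,0.01,0],"spin": -1,"gripper": 1},
    {"translation": [-0.37,0.04,0],"spin": -1,"gripper": 1},
    {"translation": [0,0,0],"spin": 0,"gripper": 1}
  ]
}}

```text
t: 10.25
ee_pos: [0.6167, -0.1006, 0.0808]
eef_rot: [[0.943, -0.333, 0.002], [-0.333, -0.943, -0.0], [0.002, -0.001, -1.0]]
ft_force: [1.2, 0.4, 0.1]
finger_gap: 0.001
```

```bash
cat > ang.py <<'E'
from h import *
import sys
f=sys.argv[1]; s=save('top',f); N=np.array([.6356,.0257])
vv,uu=np.mgrid[150:270,230:380]; P=pts(s,np.c_[uu.ravel(),vv.ravel()]); C=s['frame'][vv.ravel(),uu.ravel()].astype(int)
k=(P[:,2]>.07)&(P[:,2]<.105)&(C.min(1)>110)
d=np.linalg.norm(P[:,:2]-N,axis=1); H=P[k&(d>.15)&(d<.24)]
h=H[:,:2].mean(0); a=N-h; print(len(H),h,d[k].max(),'axis',np.degrees(np.arctan2(a[1],a[0])))
E
sed 's/save(.top.,f)/dict(np.load("pics\/t0.npz"))/' ang.py > ang0.py; python3 ang0.py x; python3 ang.py t1; python3 -c "
from h import *
st()"
```

```text
280 [ 0.66958726 -0.16034042] 0.22673132820256142 axis 100.35305281088
243 [ 0.57128214 -0.15703545] 0.2272173520744937 axis 70.60933254696094
t 10.3
qpos [ 5.04720e+00  2.81993e+01  1.76370e+00  1.15000e-02 -6.34812e+01
  6.55474e+01]
ee_pos [ 0.6167 -0.1006  0.0806]
ft_force [-0.1157  0.0999  0.993 ]
finger_gap -0.0005
[[ 0.943 -0.332  0.001]
 [-0.332 -0.943 -0.   ]
 [ 0.001 -0.    -1.   ]]
```

Call:
{"api": "move_arm", "payload": {
  "increments": [
    {"translation": [-0.36,0.07,0],"spin": -1,"gripper": 1},
    {"translation": [-0.36,0.1,0],"spin": -1,"gripper": 1},
    {"translation": [-0.34,0.13,0],"spin": -1,"gripper": 1},
    {"translation": [0,0,0],"spin": 0,"gripper": 1},
    {"translation": [0,0,0],"spin": 0,"gripper": 1}
  ]
}}

```text
t: 10.92
ee_pos: [0.5851, -0.0919, 0.0798]
eef_rot: [[0.825, -0.565, 0.001], [-0.565, -0.825, -0.0], [0.001, -0.0, -1.0]]
ft_force: [0.9, -0.7, 1.1]
finger_gap: -0.001
```

```bash
python3 ang.py t2
```

```text
200 [ 0.52442137 -0.1389306 ] 0.2269957584406958 axis 55.9679864470053
```

Call:
{"api": "move_arm", "payload": {
  "increments": [
    {"translation": [0.7,-0.5,0],"spin": 0,"gripper": 1},
    {"translation": [0.3,-0.2,0],"spin": 0,"gripper": 1},
    {"translation": [0,0,1],"spin": 0,"gripper": 1},
    {"translation": [0,0,1],"spin": 0,"gripper": 1},
    {"translation": [0,0,1],"spin": 0,"gripper": 1},
    {"translation": [0,0,1],"spin": 0,"gripper": 1},
    {"translation": [0.1,0.8,0],"spin": 0,"gripper": 1},
    {"translation": [0,0,0],"spin": 0,"gripper": 1}
  ]
}}

```text
t: 11.98
ee_pos: [0.6173, -0.0877, 0.1991]
eef_rot: [[0.825, -0.565, -0.001], [-0.565, -0.825, 0.001], [-0.001, -0.0, -1.0]]
ft_force: [0.3, -0.2, -0.1]
finger_gap: -0.0
```

```bash
python3 ang.py t3; sed -i 's/^ax=.*/a=np.radians(55.9); ax=np.array([np.cos(a),np.sin(a)]); ay=np.array([-ax[1],ax[0]]); N=np.array([.6352,.0252])/' jaw.py; python3 jaw.py w4
```

```text
163 [ 0.52487682 -0.13776883] 0.2269155189552605 axis 55.888834232159304
t 12.025
qpos [ 6.17280e+00  2.39350e+01  1.28388e+01 -3.01000e-02 -7.89900e+01
  4.93775e+01]
ee_pos [ 0.6171 -0.0884  0.1988]
ft_force [ 0.7117 -0.7708 -0.4667]
finger_gap -0.0047
[[ 0.825 -0.566 -0.002]
 [-0.566 -0.825  0.   ]
 [-0.001  0.001 -1.   ]]
(540, 690, 3)
```

View pics/w4_r.png

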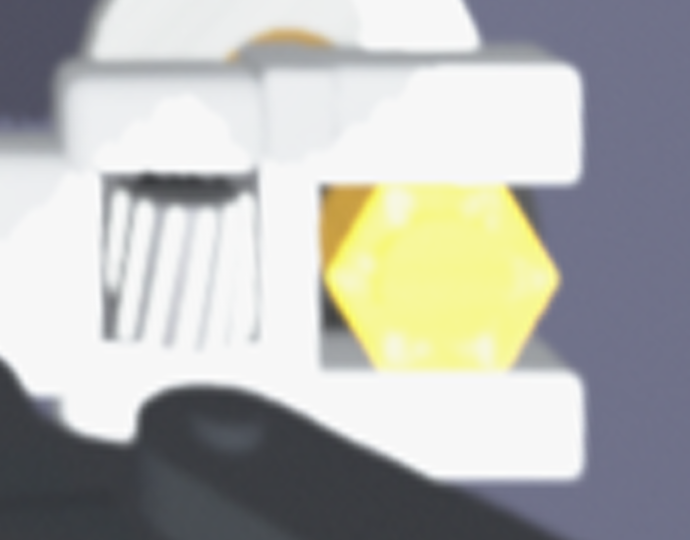

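View pics/t3.png

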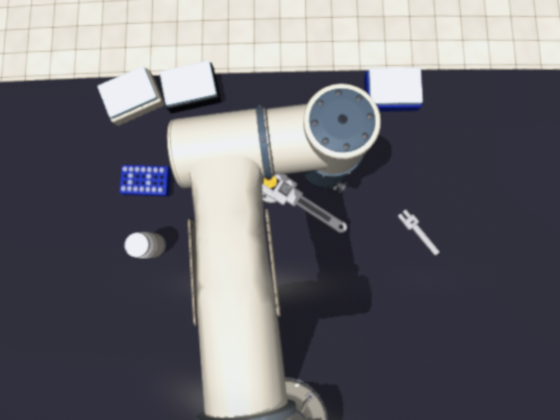

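The jaw (inner edges at rows 185 and 370, meeting both flats) is still snug, the handle has swung about 44.5°, and the rack, jar and spare wrench are where they were. The gripper is clear.

```bash
python3 -c "
from h import *
print(robot.job_done())"
```

```text
the job is handed in; nothing more can be done
None
```

The jaw was rolled snug first, and the handle was then pushed about 44.5° clockwise. I handed the job in at about 12 s with the gripper clear and touching nothing.

- **Jaw:** I made three friction strokes on the worm with shut fingertips. The first closed the jaw by about 5 mm. It was in the same place after the third, with no visible gap to the nut, so I took it as snug. A last close view after the push still showed it meeting both flats.
- **Turn:** I pushed from the side with the fingertips, about 125 mm from the nut. In the top camera the wrench's axis went from 100.4° to 55.9°, or 0.78 rad against the 0.79 wanted, and it stayed there once I backed off. Contact forces were 5 N or less in every reading, but I read them only at the ends of moves.
- **Other things on the bench:** in the last overhead picture, the rack, jar and spare wrench looked unmoved; I did not measure this.

None of the checks failed or disagreed. The snug jaw was judged from the pictures only, since the worm's angle can't be read directly.

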